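Push the cake stand into the cabinet and slide the glass door shut

ROBOT

A 6-joint arm with a two-finger parallel gripper is mounted at the origin on the work surface. World frame = base frame: x ahead of the robot, y to its left, z up, the work surface at z = 0. Lengths are in mm, angles in rad, forces in N, time in s.
With the tool pointing down it reaches from about 300 to 775 mm from the base axis. Payload 14.6 kg.
Tool frame: the origin (TCP) lies at the very end of the fingers, on their centre line; the grasp point (between the pads) lies 19 mm behind it; z points along the fingers, y is the line along which they close (so a half turn about z gives the same grasp; the last joint's range is limited). The gripper opens to 94 mm and grips with 3 to 60 N. Pads are 16 mm wide; open, the fingers measure 119 mm over their backs; the gripper's body (75 mm by 177 mm) begins 78 mm behind the grasp point.
Start: joints at [1.121, 0.3, 1.521, -0, 1.321, -0.067], TCP at [205.432, 510.183, 205.446] pointing down, gripper open.
Joint ranges: [-3.03, 3.03], [-0.79, 2.21], [0.23, 2.52], [-1.04, 4.18], [0, 3.07], [-2.55, 2.55]. Speed limits (rad/s): [2.22, 2.22, 2.57, 3.14, 3.14, 3.14].

INTERFACE

Orientations are given as [roll, pitch, yaw] about the fixed x, y, z axes, in that order (R = Rz(yaw) Ry(pitch) Rx(roll)).
In Python, from cell import manip gives the robot as it stands.
- The arm moves only by the tool servo_tool, never from a script. Its argument "rows" is a list of rows, each a list of 7 numbers: the turn, a rotation vector about the world's x, y, z in degrees, then the shift along the world's x, y, z in mm, then the closure, from 0 (fully open) to 1 (shut). In form: [[rx, ry, rz, dx, dy, dz, fingers], ...]. A call has 1 to 20 rows; each row shifts and turns the commanded pose from where the row before left it; what a row does not reach is not made up. A row lasts 1/8 s, in which the tool goes at most 62.5 mm and 10.7 degrees, less where a joint would pass 70% of its speed; a pose out of reach is approached as far as the arm can. A call with a gripper value outside its range is refused whole. The fingers move at their own pace and stop on an object; "grip_force" is the grip in N (left out, the last holds). Time passes only in rows, so rows that do not move let the fingers close. It gives the time, the measured TCP pose, the force, the opening and the grip force at its end, in the units of the state.
- manip.read_state(): the state, without advancing time (a new reading comes with each control period).
- manip.camera(name): name is "side" or "top" or "wrist"; returns the picture (420x560x3 uint8, red, green, blue); there is no depth.
- manip.camera_info(name): a dict with "fx", "fy", "cx", "cy" (pixels), "position" and "rotation" of the camera in the world; the wrist camera has in their place "T_tool_cam" (4x4, takes a point from camera to tool coordinates, whose origin is the TCP and whose axes are the flange's). Camera axes: x right, y down, z forward; pixel columns grow to the right and rows downward; lengths in mm; the calibration is good to about 2 mm. The wrist camera is an equidistant fisheye: a pixel r from the principal point sees the ray r / f radians off the axis. A picture is of the moment at which its call begins: read the wrist's pose just before it. camera_info takes no time and is no camera call.
- manip.sign_off(): hands the job in; it is judged then, once.
The state is a dict: "clock": time; "joints": joint angles; "qd": joint speeds; "effort": joint torques, N m; "eef_pos": TCP position; "eef_rot": TCP orientation; "wrist_force": force on the tool from outside, world axes, zero at the start; "moment": the same for the moment, N m; "finger_gap": finger opening in mm; "finger_force": force on a finger pad.
Only numpy, scipy, OpenCV 4.12 (cv2) and the standard library are available. Lean on these libraries where they do the work, as an engineer would, in place of code of your own. Each camera call takes 0.05 s, during which the arm holds its last target. There are 200 camera calls.

TASK

Put the cake stand away by pushing only: push it along the slab through the open doorway of the low glass cabinet until it rests against the cabinet's back board, then push the sliding glass door fully shut in front of it. Never lift, carry or tip the stand, and leave the cupcake towers, cookie press, spoon crock and biscuit cutter where they are.

Things in the scene. Friction and masses are not known exactly. Their poses are not given: they have to be found in the camera images.
- cake_stand: Loose white ceramic cake stand, blue bands on its plate, 0.5 to 0.9 kg, upright on the slab before the doorway. Origin: centre of its underside, z up. Round: foot 124 mm across, 10 mm high, waist 64 mm, plate 140 mm across whose upright outer rim runs from 48 to 75 mm above the slab (the top). Fingers meet the rim first. A push of about 3 to 10 N at the rim slides it without tipping.
- cabinet: Fixed low cabinet, pale wood and glass, 524 mm wide, open on top, all walls 100 mm high. Origin: on the slab, mid-width, in the plane of the door's front face. x points into it (away from the robot), y left along its front; may be yawed slightly. Partition at y = 0. Left half (y 5 to 250 mm): the bay with the doorway. Right half: fixed glass pane in front, at x 12 to 18 mm.
- stand_home (a point): Point on the slab mid-bay, at cabinet x = 85, y = 128 mm: the cake stand's origin when its rim touches the back board (inner face at x = 155 mm). Sideways the stand may be anywhere in the bay. The bay has no floor or sill: the stand slides on the slab.
- glass_door (a joint): Sliding glass door, aluminium edging, 250 mm wide, 6 mm thick (cabinet x 0 to 6 mm), top at 100 mm. 0 = fully shut (covers the doorway, cabinet y 0 to 250 mm); the value is how far it is slid open towards cabinet -y, in m, to 0.245 (end stop), in front of the fixed pane. Starts at 0.215 to 0.245. Needs about 1.5 N plus some damping, stays where left, stops dead at 0.
- door_pull (a point): Centre of the wooden pull on the door's front: a brown block 92 mm along cabinet y, standing 25 mm out, from 38 to 100 mm above the slab; this point is 69 mm up, 12.5 mm before the door's front face. Moves with the door; at cabinet y = 60 mm when shut. Pushing its right-hand end (cabinet -y side) towards cabinet +y shuts the door.
- cupcake_towers: Bystander: loose stack of three plastic tiers (yellow, red, green), 100 mm across, 100 mm high, in the cabinet's right half. Origin under its centre.
- cookie_press: Bystander: loose upright metal cookie press with a plunger, foot 72 mm across, 188 mm high, right of the cabinet. Origin under its centre.
- spoon_crock: Bystander: loose terracotta crock 96 mm across, 130 mm high, with three wooden spoons reaching to about 270 mm, left of the cabinet. Origin under its centre.
- biscuit_cutter: Bystander: loose steel ring 60 mm across and 30 mm high on the slab, in front of the cabinet's right half. Origin under its centre.
Mind the look-alikes: they are no part of the job. Of the things shaped like the cake_stand, the white one is meant.

How it is judged (in metres and radians):
On the way, in this order (a step that is already met when the one before it is completed fails the run):
1. the cake stand is in the bay against the back board (x of cake_stand in the frame of cabinet between 0.077 and 0.1 m and y of cake_stand in the frame of cabinet between 0.06 and 0.19 m and angle between cake_stand's own z axis and vertical below 0.06 rad), for 0.2 s.
2. the glass door is shut (all of step 1 and value of joint glass_door below 0.006 m), for 0.2 s.
At the end, for the whole second after the job is handed in: The cake stand stands upright on the slab in the bay, at rest, its rim within 8 mm of the back board, and the glass door is shut to within 6 mm (all of step 2 and linear speed of cake_stand below 0.02 m/s and height (world z) of cake_stand below 0.006 m); the robot touches nothing.
It fails at once if the cake stand is lifted more than 10 mm (height (world z) of cake_stand above 0.01 m).
It fails at once if the cake stand is tipped more than 0.2 rad (angle between cake_stand's own z axis and vertical above 0.2 rad).
It fails at once if a bystander (cupcake towers, cookie press, spoon crock or biscuit cutter) is moved more than 20 mm (distance of any of cupcake_towers, cookie_press, spoon_crock, biscuit_cutter from where it was at the start of the episode above 0.02 m).
It also fails if it takes over 56 s, if anything falls off the work surface, if the arm or the gripper's body presses on something with over 40 N, if the wrist force passes 120 N, or if a joint passes its speed limit or range.

## Working session

There is one attempt and no reset: what is moved stays moved. The work goes in short steps, Python scripts to look and compute and a tool call to move; the robot and the scene stay as the last step left them, time stands still between calls to the robot, and variables do not carry over. Pictures are saved under pics/ and viewed, at most 10 in all, crops included, and the job is handed in when it is done.

Besides the shell and the picture viewer there is one more tool, called after "Request:" as name([rows], argument=value, ...), one row to a line, values as JSON. servo_tool: Moves the arm, as the interface text tells. Its arguments: {"type":"object","properties":{"rows":{"type":"array","items":{"type":"array","items":{"type":"number"}}},"grip_force":{"type":"number"}},"required":["rows"]}

```bash
mkdir -p pics; python3 - <<'E'
from cell import manip
import cv2
for n in("top","side"):
    i=manip.camera(n); cv2.imwrite(f"pics/{n}0.png",i[:,:,::-1]); print(manip.camera_info(n))
s=manip.read_state();print(s)
E
```

```text
{'fx': 499.2223354815583, 'fy': 499.2223354815583, 'cx': 288.8094664031338, 'cy': 218.93570373289126, 'position': array([ 250.18771918,   10.98764914, 1640.55842055]), 'rotation': array([-2.97831498e+00, -2.14829437e-03, -1.55903374e+00])}
{'fx': 418.1106095469635, 'fy': 418.1106095469635, 'cx': 282.4718698935222, 'cy': 213.8041541852782, 'position': array([  42.05737345, -636.38877854,  846.6589805 ]), 'rotation': array([-2.3618475 , -0.01434388, -0.6171683 ])}
{'clock': 0.1, 'joints': array([ 1.12140174e+00,  3.00398646e-01,  1.52150886e+00,  6.62584449e-06,
        1.32068962e+00, -6.66112834e-02]), 'qd': array([-0.00027703, -0.00282409, -0.00223416,  0.00198727,  0.0003512 ,
        0.00099928]), 'effort': array([ 9.26609246e-04, -5.32640219e+01, -3.53290451e+01,  7.10254395e-02,
        2.34098959e-02, -5.10548080e-05]), 'eef_pos': array([205.33436811, 509.98654149, 204.95662106]), 'eef_rot': array([-3.14059083e+00, -7.32638968e-05,  2.75880767e+00]), 'wrist_force': array([0.64962237, 0.00484026, 0.8377376 ]), 'moment': array([ 0.04527869, -0.01172918, -0.05084753]), 'finger_force': 0.0, 'finger_gap': 93.8565479077795}
```

View pics/top0.png

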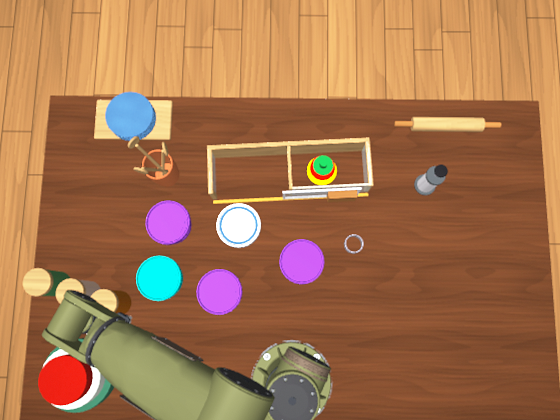

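View pics/side0.png

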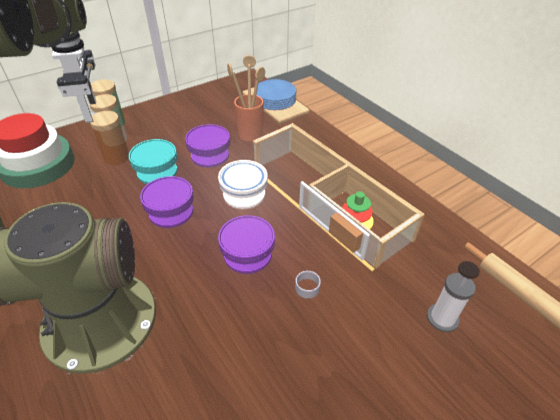

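The top view shows five stand-like items: purple at (168,222), (219,291) and (302,261), cyan at (158,278), and white with a blue ring at (238,226), which sits in front of the doorway. The white one fits the description. The door is slid right, and its brown pull is at about (343,194). I'll confirm with an enlarged crop and measure.

```bash
cat > h.py <<'E'
import numpy as np,cv2
from scipy.spatial.transform import Rotation as Ro
from cell import manip
def ray(n,uv,z):
    c=manip.camera_info(n);R=Ro.from_euler('xyz',c['rotation']).as_matrix()
    d=R@np.array([(uv[0]-c['cx'])/c['fx'],(uv[1]-c['cy'])/c['fy'],1]);p=np.array(c['position'])
    return (p+d*(z-p[2])/d[2])[:2]
def blob(mask,box):
    m=np.zeros(mask.shape,np.uint8);a,b,c,d=box;m[b:d,a:c]=mask[b:d,a:c]
    cs,_=cv2.findContours(m.astype(np.uint8),cv2.RETR_EXTERNAL,cv2.CHAIN_APPROX_NONE)
    return max(cs,key=cv2.contourArea)
E
python3 - <<'E'
from h import *
i=cv2.imread('pics/top0.png');hsv=cv2.cvtColor(i,cv2.COLOR_BGR2HSV)
cv2.imwrite('pics/crop0.png',cv2.resize(i[130:255,200:385],None,fx=4,fy=4,interpolation=cv2.INTER_CUBIC))
w=((hsv[...,1]<90)&(hsv[...,2]>140)).astype(np.uint8)
c=blob(w,(205,203,272,255));(u,v),r=cv2.minEnclosingCircle(c);print('stand px',u,v,r,ray('top',(u,v),75), ray('top',(u+r,v),75)-ray('top',(u-r,v),75))
for n,uv,z in[('FL',(208.5,147),100),('BR',(369,139),100)]:print(n,ray('top',uv,z))
for uv in[(168,222),(302,261)]:print('purple',ray('top',uv,75))
print('cutter',ray('top',(354,243.5),30))
E
```

```text
stand px 238.1372833251953 225.11209106445312 22.701112747192383 [486.33127722 171.10042552] [   1.74013453 -143.93348531]
FL [734.34923457 270.57617234]
BR [ 767.440685   -243.94116199]
purple [493.62715046 393.89097484]
purple [374.99067375 -32.26223903]
cutter [ 437.34207934 -201.78069074]
```

View pics/crop0.png

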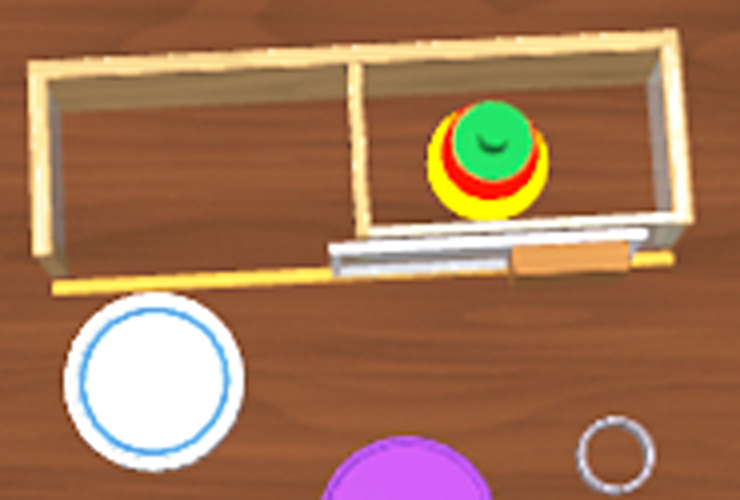

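The crop confirms the white stand with the blue band, at crop (154,381), ahead of the open left bay. The pull's top face spans crop (512–630, 241–272).

```bash
python3 - <<'E'
from h import *
f=lambda n,x,y,z=100:print(n,ray('top',(199.5+(x+.5)/4+.0,129.5+(y+.5)/4),z).round(1))
f('BL',29,62);f('BR',678,31);f('BL in',50,78);f('BR in',660,47);f('FR',692,220);f('FL',36,255);f('FLin',51,250)
f('partF L',356,236);f('partF R',370,236);f('part back L',348,66);f('part back R',362,66)
f('door top L',330,244);f('door top R',648,230);
f('pull bL',512,247);f('pull bR',630,241);f('pull fR',630,268);f('pull fL',513,273)
E
```

```text
BL [740.5 276. ]
BR [ 772.9 -244.4]
BL in [727.4 258.7]
BR in [ 759.3 -229.8]
FR [ 617.3 -253.3]
FL [582.6 264.4]
FLin [586.8 252.8]
partF L [601.   12.4]
partF R [601.2   1.3]
part back L [740.4  20.4]
part back R [740.5   9.2]
door top L [594.3  32.8]
door top R [ 608.7 -218.3]
pull bL [ 593.7 -110.8]
pull bR [ 599.6 -204. ]
pull fR [ 577.9 -203.8]
pull fL [ 572.7 -111.6]
```

Request:
servo_tool([
  [0, 0, 1.5, 19, -33, 0, 0],
  [0, 0, 1.5, 20, -33, 0, 0],
  [0, 0, 1.5, 20, -33, 0, 0],
  [0, 0, 1.5, 20, -33, 0, 0],
  [0, 0, 1.5, 20, -33, 0, 0],
  [0, 0, 1.5, 20, -33, 0, 0],
  [0, 0, 1.5, 19, -33, 0, 0],
  [0, 0, 1.5, 20, -33, 0, 0],
  [0, 0, 1.5, 20, -32, 0, 0],
  [0, 0, 1.2, 19, -32, 0, 0],
  [0, 0, 0, 0, 0, -40, 0],
  [0, 0, 0, 0, 0, -40, 0],
  [0, 0, 0, 0, 0, -40, 0],
  [0, 0, 0, 0, 0, -30, 0],
  [0, 0, 0, 0, 0, -15, 0],
  [0, 0, 0, 0, 0, 0, 0],
])

```text
clock: 2.1
eef_pos: [402.2, 182.1, 40.1]
eef_rot: [-3.141, -0.001, 3.015]
wrist_force: [-0.2, -0.4, -0.0]
finger_gap: 93.8
finger_force: 0.0
```

```bash
python3 - <<'E'
from h import *
s=manip.read_state();print(s['clock'],s['eef_pos'],s['eef_rot'],s['wrist_force'])
i=manip.camera('side')[:,:,::-1];cv2.imwrite('pics/side1.png',i)
E
```

```text
2.1 [402.19138545 182.1050361   40.12432769] [-3.14100516e+00 -1.19945020e-03  3.01539330e+00] [-0.24242841 -0.39143851 -0.03254977]
```

View pics/side1.png

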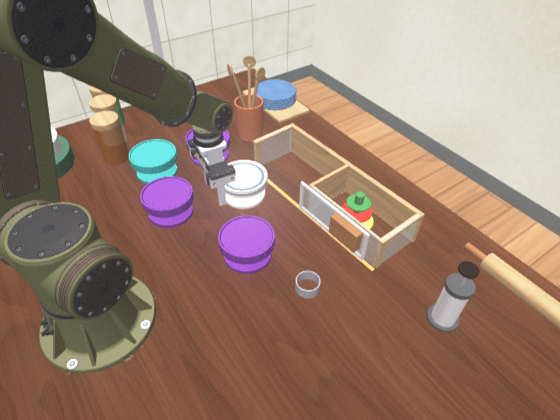

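The gripper is down behind the white stand, which is at (243,183), and clear of the others. I'll push it slowly, with the tool's two fingers cradling it.

Request:
servo_tool([
  [0, 0, 0, 8, -1, 0, 0],
  [0, 0, 0, 8, -1, 0, 0],
  [0, 0, 0, 6, -0.8, 0, 0],
  [0, 0, 0, 6, -0.8, 0, 0],
  [0, 0, 0, 7, -0.9, 0, 0],
  [0, 0, 0, 8, -1, 0, 0],
  [0, 0, 0, 8, -1.1, 0, 0],
  [0, 0, 0, 8, -1.1, 0, 0],
  [0, 0, 0, 8, -1.1, 0, 0],
  [0, 0, 0, 8, -1.1, 0, 0],
  [0, 0, 0, 8, -1.1, 0, 0],
  [0, 0, 0, 8, -1.1, 0, 0],
])

```text
clock: 3.65
eef_pos: [492.8, 170.2, 40.4]
eef_rot: [-3.141, -0.003, 3.015]
wrist_force: [-10.5, 0.9, 7.4]
finger_gap: 94.0
finger_force: 5.1
```

```bash
python3 - <<'E'
from h import *
i=manip.camera('side')[:,:,::-1];cv2.imwrite('pics/side2.png',i[80:290,150:440].repeat(2,0).repeat(2,1))
E
```

```text
(no output)
```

View pics/side2.png

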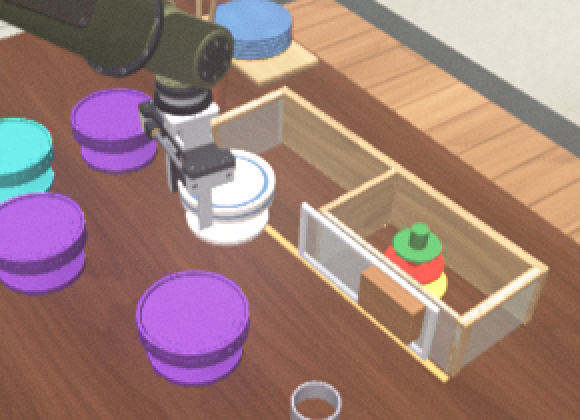

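The stand is sliding upright between the fingers towards the doorway, and is now about (230,190) in the crop. I'll keep pushing.

Request:
servo_tool([
  [0, 0, 0, 9, -1.2, 0, 0],
  [0, 0, 0, 9, -1.2, 0, 0],
  [0, 0, 0, 9, -1.2, 0, 0],
  [0, 0, 0, 9, -1.2, 0, 0],
  [0, 0, 0, 9, -1.2, 0, 0],
  [0, 0, 0, 9, -1.2, 0, 0],
  [0, 0, 0, 9, -1.2, 0, 0],
  [0, 0, 0, 9, -1.2, 0, 0],
  [0, 0, 0, 9, -1.2, 0, 0],
  [0, 0, 0, 8, -1.0, 0, 0],
  [0, 0, 0, 4, -0.5, 0, 0],
])

```text
clock: 5.08
eef_pos: [586.0, 157.8, 40.4]
eef_rot: [-3.141, -0.002, 3.015]
wrist_force: [-8.9, 0.9, 6.5]
finger_gap: 93.8
finger_force: 5.8
```

```bash
python3 - <<'E'
from h import *
print(manip.read_state()['wrist_force'])
i=manip.camera('side')[:,:,::-1];a=i[80:290,200:440].repeat(2,0).repeat(2,1);cv2.imwrite('pics/side3.png',a)
E
```

```text
[-8.85835155  0.93914995  6.46386795]
```

View pics/side3.png

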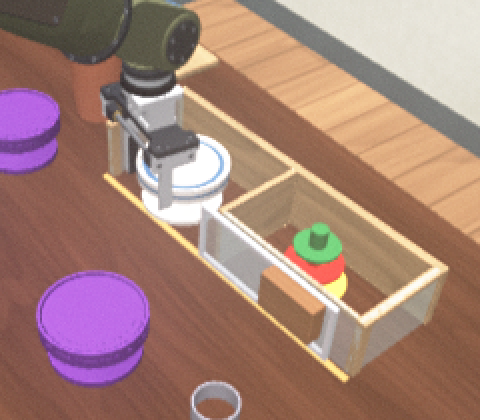

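The stand is inside the bay, upright at crop (187,180), and about 20 mm from the back board.

Request:
servo_tool([
  [0, 0, 0, 4, -0.3, 0, 0],
  [0, 0, 0, 4, -0.3, 0, 0],
  [0, 0, 0, 4, -0.3, 0, 0],
  [0, 0, 0, 2, 0, 0, 0],
])

```text
clock: 5.62
eef_pos: [599.8, 156.9, 40.4]
eef_rot: [-3.141, -0.002, 3.015]
wrist_force: [-8.8, -0.1, 6.4]
finger_gap: 94.1
finger_force: 5.7
```

Request:
servo_tool([
  [0, 0, 0, 2, 0, 0, 0],
  [0, 0, 0, 2, 0, 0, 0],
])

```text
clock: 5.88
eef_pos: [603.7, 156.9, 40.3]
eef_rot: [-3.141, -0.003, 3.015]
wrist_force: [-9.8, 0.1, 6.2]
finger_gap: 94.1
finger_force: 5.5
```

Request:
servo_tool([
  [0, 0, 0, 1.5, 0, 0, 0],
  [0, 0, 0, 0, 0, 0, 0],
])

```text
clock: 6.12
eef_pos: [605.4, 156.9, 40.4]
eef_rot: [-3.141, -0.002, 3.015]
wrist_force: [-6.4, 0.1, 4.9]
finger_gap: 94.1
finger_force: 4.8
```

Request:
servo_tool([
  [0, 0, 0, 1.5, 0, 0, 0],
  [0, 0, 0, 1.5, 0, 0, 0],
])

```text
clock: 6.38
eef_pos: [608.2, 156.9, 40.4]
eef_rot: [-3.141, -0.002, 3.015]
wrist_force: [-9.6, -0.7, 5.0]
finger_gap: 93.8
finger_force: 5.5
```

Request:
servo_tool([
  [0, 0, 0, 1, 0, 0, 0],
  [0, 0, 0, 1, 0, 0, 0],
])

```text
clock: 6.62
eef_pos: [608.5, 156.9, 40.3]
eef_rot: [-3.14, -0.007, 3.015]
wrist_force: [-27.1, -1.3, 17.3]
finger_gap: 94.0
finger_force: 13.4
```

Contact with the back board shows as the force rising to 27 N. I'll back off and rise.

Request:
servo_tool([
  [0, 0, 0, -5, 0.6, 0, 0],
  [0, 0, 0, -10, 1.3, 0, 0],
  [0, 0, 0, -20, 2.5, 0, 0],
  [0, 0, 0, -30, 3.8, 0, 0],
  [0, 0, 0, -30, 3.8, 10, 0],
  [0, 0, 0, -20, 0, 40, 0.3],
  [0, 0, 0, -10, -10, 50, 1],
  [0, 0, 0, 0, -30, 40, 1],
  [0, 0, 0, 0, -45, 0, 1],
])

```text
clock: 7.75
eef_pos: [486.7, 83.7, 183.5]
eef_rot: [3.14, 0.006, 3.017]
wrist_force: [0.4, 0.1, -0.2]
finger_gap: 57.5
finger_force: 0.0
```

```bash
python3 - <<'E'
from h import *
i=manip.camera('top')[:,:,::-1];cv2.imwrite('pics/top4.png',cv2.resize(i[130:255,200:385],None,fx=4,fy=4,interpolation=cv2.INTER_CUBIC))
hsv=cv2.cvtColor(np.ascontiguousarray(i),cv2.COLOR_BGR2HSV)
w=((hsv[...,1]<90)&(hsv[...,2]>140)).astype(np.uint8)
c=blob(w,(218,140,284,200));(u,v),r=cv2.minEnclosingCircle(c);p=ray('top',(u,v),75)
q=0.0622;d=p-[588.6,4.9];print(u,v,r,p,'cab',d@[np.cos(q),np.sin(q)],d@[-np.sin(q),np.cos(q)])
E
```

```text
247.18084716796875 170.47872924804688 22.162134170532227 [665.07977002 146.94658691] cab 85.16147546183775 137.01792281095476
```

View pics/top4.png

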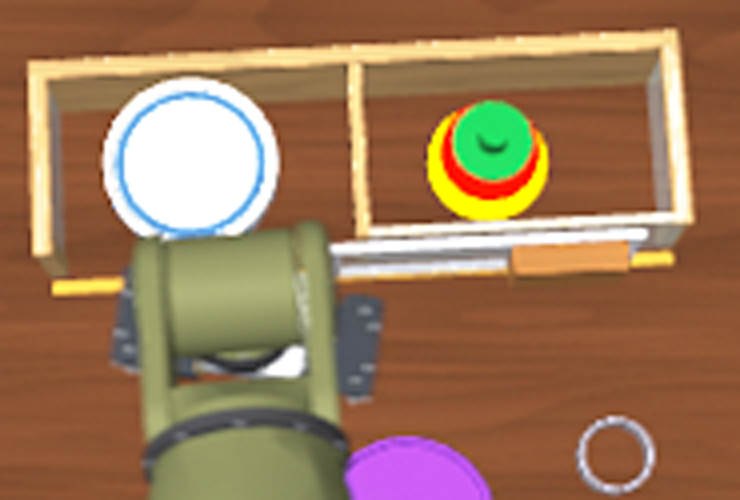

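The stand rests against the board, at cabinet (85,137) mm, and nothing else has moved. Next is the door: go to the right of the pull with the fingers closed.

Request:
servo_tool([
  [0, 0, 1, 5, -30, 0, 1],
  [0, 0, 1, 5, -33, 0, 1],
  [0, 0, 1, 10, -33, 0, 1],
  [0, 0, 1, 12, -33, 0, 1],
  [0, 0, 1, 12, -33, 0, 1],
  [0, 0, 1, 12, -33, 0, 1],
  [0, 0, 1, 12, -33, 0, 1],
  [0, 0, 1, 11, -33, 0, 1],
  [0, 0, 1, 11, -33, 0, 1],
  [0, 0, 1.7, 11, -33, 0, 1],
  [0, 0, 0, 0, 0, -30, 1],
  [0, 0, 0, 0, 0, -40, 1],
  [0, 0, 0, 0, 0, -40, 1],
  [0, 0, 0, 0, 0, -18, 1],
  [0, 0, 0, 0, 0, 0, 1],
])

```text
clock: 9.68
eef_pos: [586.6, -242.9, 51.9]
eef_rot: [3.141, -0.001, -3.081]
wrist_force: [0.2, 0.2, -0.5]
finger_gap: 0.5
finger_force: 0.0
```

```bash
python3 - <<'E'
from h import *
i=manip.camera('side')[:,:,::-1];a=i[120:320,260:480].repeat(3,0).repeat(3,1);cv2.imwrite('pics/side5.png',a)
E
```

```text
(no output)
```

View pics/side5.png

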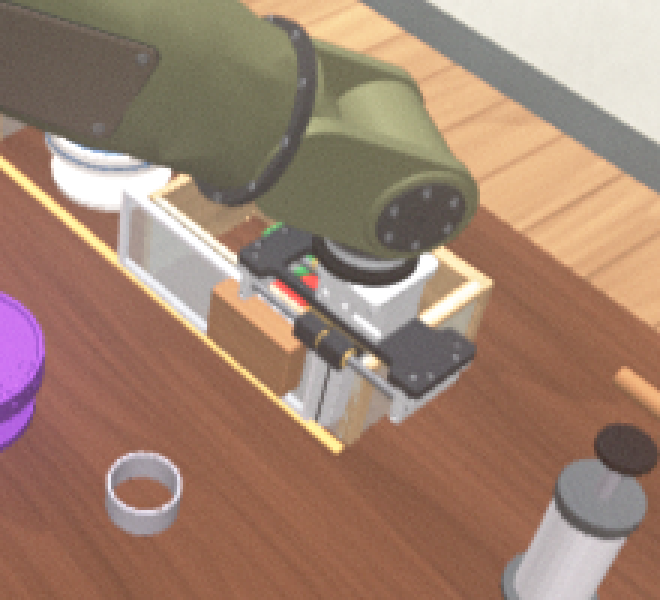

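The closed fingers at crop (322,385) are just right of the pull's right end, with clear space around them. Next I push along cabinet +y.

Request:
servo_tool([
  [0, 0, 0, -0.5, 8, 0, 1],
  [0, 0, 0, -0.5, 8, 0, 1],
  [0, 0, 0, -0.5, 8, 0, 1],
  [0, 0, 0, -0.6, 10, 0, 1],
  [0, 0, 0, -0.9, 14, 0, 1],
  [0, 0, 0, -0.9, 14, 0, 1],
  [0, 0, 0, -0.9, 14, 0, 1],
  [0, 0, 0, -0.9, 14, 0, 1],
  [0, 0, 0, -0.9, 14, 0, 1],
  [0, 0, 0, -0.9, 14, 0, 1],
  [0, 0, 0, -0.9, 14, 0, 1],
  [0, 0, 0, -0.9, 14, 0, 1],
  [0, 0, 0, -0.9, 14, 0, 1],
  [0, 0, 0, -0.9, 14, 0, 1],
  [0, 0, 0, -0.9, 14, 0, 1],
  [0, 0, 0, -0.9, 14, 0, 1],
  [0, 0, 0, -0.6, 10, 0, 1],
  [0, 0, 0, -0.5, 8, 0, 1],
  [0, 0, 0, -0.5, 8, 0, 1],
  [0, 0, 0, -0.3, 5, 0, 1],
])

```text
clock: 12.22
eef_pos: [572.0, -9.7, 52.4]
eef_rot: [3.142, -0.0, -3.081]
wrist_force: [-0.6, -1.6, 0.7]
finger_gap: 0.6
finger_force: 0.9
```

Request:
servo_tool([
  [0, 0, 0, -0.2, 4, 0, 1],
  [0, 0, 0, -0.2, 3, 0, 1],
])

```text
clock: 12.48
eef_pos: [571.6, -3.0, 52.4]
eef_rot: [-3.142, -0.0, -3.081]
wrist_force: [-0.8, -1.1, 0.4]
finger_gap: 0.6
finger_force: 0.8
```

Request:
servo_tool([
  [0, 0, 0, -0.2, 3, 0, 1],
  [0, 0, 0, -0.1, 2, 0, 1],
  [0, 0, 0, 0, 1, 0, 1],
])

```text
clock: 12.85
eef_pos: [571.3, 3.0, 52.4]
eef_rot: [3.142, -0.0, -3.081]
wrist_force: [-0.6, -2.9, -0.1]
finger_gap: 0.3
finger_force: 0.8
```

Request:
servo_tool([
  [0, 0, 0, -0.1, 1.5, 0, 1],
  [0, 0, 0, 0, 0, 0, 1],
])

```text
clock: 13.1
eef_pos: [571.4, 4.6, 52.4]
eef_rot: [3.141, 0.0, -3.081]
wrist_force: [0.0, -0.5, 0.1]
finger_gap: 0.6
finger_force: 0.0
```

Request:
servo_tool([
  [0, 0, 0, -0.1, 1.5, 0, 1],
  [0, 0, 0, -0.1, 1.5, 0, 1],
])

```text
clock: 13.35
eef_pos: [571.2, 7.4, 52.4]
eef_rot: [-3.142, 0.0, -3.081]
wrist_force: [1.0, -1.6, -0.3]
finger_gap: 0.8
finger_force: 0.8
```

Request:
servo_tool([
  [0, 0, 0, 0, 1, 0, 1],
  [0, 0, 0, 0, 1, 0, 1],
])

```text
clock: 13.6
eef_pos: [571.2, 8.6, 52.5]
eef_rot: [-3.14, -0.0, -3.081]
wrist_force: [-0.9, -12.8, 0.8]
finger_gap: 0.6
finger_force: 6.6
```

The door has hit its stop, with the force jumping to 13 N. I'll back off and check.

Request:
servo_tool([
  [0, 0, 0, 0, 0, 0, 1],
  [0, 0, 0, 0, -5, 0, 1],
  [0, 0, 0, 0, -15, 0, 1],
  [0, 0, 0, -20, -20, 0, 1],
  [0, 0, 0, -30, -20, 20, 1],
  [0, 0, 0, -40, -20, 40, 1],
  [0, 0, 0, -40, -30, 40, 1],
  [0, 0, 0, -30, -30, 30, 1],
  [0, 0, 0, 0, -30, 0, 1],
  [0, 0, 0, 0, 0, 0, 1],
])

```text
clock: 14.85
eef_pos: [411.7, -161.6, 181.9]
eef_rot: [-3.141, 0.001, -3.084]
wrist_force: [-0.4, 1.0, -0.2]
finger_gap: 0.5
finger_force: 0.0
```

```bash
python3 - <<'E'
from h import *
i=manip.camera('top')[:,:,::-1];cv2.imwrite('pics/top6.png',cv2.resize(i[130:255,200:385],None,fx=4,fy=4,interpolation=cv2.INTER_CUBIC))
E
```

```text
(no output)
```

View pics/top6.png

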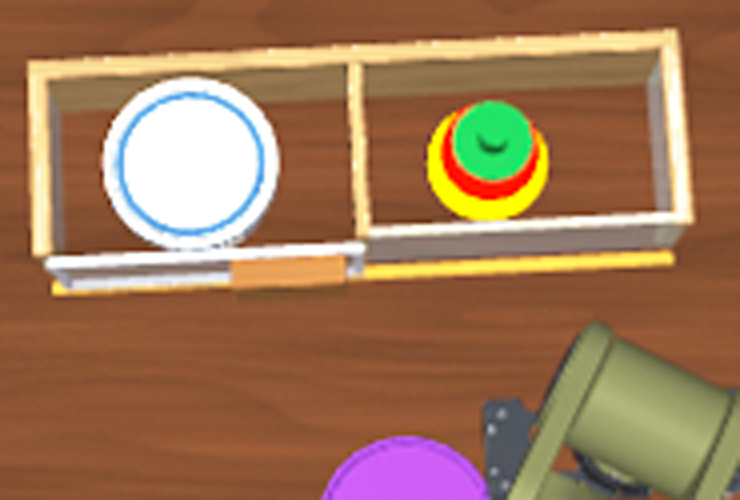

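The stand is against the back board at crop (190,163), and the door spans crop 47–364, fully across the doorway. The arm is clear, so I'm handing in.

```bash
python3 -c "
from cell import manip
print(manip.sign_off())"
```

```text
the job is handed in; nothing more can be done
None
```

The white cake stand rests upright against the cabinet's back board, the glass door is pushed shut to its stop, and the job is handed in; the hand-in gave no verdict.

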